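# Clamp the grinding jar with the torque knob and shut the mill guard

## Task

The steel grinding jar stands in the bench mill but is not clamped yet. Turn the orange wing knob on the leaning jar clamp clockwise until its torque clutch clicks past its detent, once and no further, then slide the clear guard along its track until it is fully shut over the jar. Let go of everything and leave the other things on the bench where they are.

Things in the scene. Friction and masses are not known exactly. Their poses are not given: they have to be found in the camera images.
- mill: fixed bench mill, pale housing 240 (x) x 500 (y) mm, dark deck 85 mm up. Origin: centre of its underside; x from front (panel) to back, y along the track towards the shut end, z up. In the +y half a 65 mm steel jar with white lid stands under a dark yoke, leaning 35 deg so that its top comes forward (-x). A clear fixed end window, 210 wide, 280 mm high, stands at y = +236 mm.
- knob_grip (a point): grip point on the orange wing knob on the jar clamp, on its axis, about 235 mm above the bench. The wing is a bar 62 long, 14 thick, 36 mm high; the point is 12 mm below its top, 24 mm above its round hub (48 mm across). x: along the bar; z: out along the axis, which leans 35 deg from vertical to the mill's front. Tighten clockwise seen from above (negative about z). Turns with the knob.
- clamp_screw (a joint): turn of the clamp spindle under the knob, rad, growing clockwise: 0 = its pad hard on the jar lid (solid stop), negative = slack still to be taken up (starts between -2.1 and -0.8). It turns with the knob against 0.18 N m of friction and stays where it is left; anticlockwise turning backs it off. If the knob is held still at the click, the spindle gives back up to 0.3 (this is normal).
- clutch (a joint): slip of the knob past the spindle in its spring clutch, rad, growing clockwise. Near 0 the knob carries the spindle along (wind-up under 0.08). Once the pad is hard on the lid the torque climbs to about 0.42 N m at 0.18 and falls to nothing at the detent (0.35), past which it snaps on into the next seat at 0.7. Let go before that, it springs back to 0. Past 0.7 it climbs to a second click at 1.05.
- guard_handle (a point): middle of the black pull handle on the clear guard, a hood 206 (x) x 222 (y) x 195 mm, open below and at its +y end. Handle: bar 90 mm long along x, 14 x 14 mm in section, middle 316 mm above the bench, 30 mm above the hood's top, a 12 mm post at each end. y: the way the guard slides shut. It starts parked in the mill's -y half, its edge 110 mm or more from the knob's axis.
- guard (a joint): slide of the guard along its track, m: 0 = parked fully open, 0.248 = shut against its end stop, open edge beside the end window. About 2.5 N of friction plus mild damping; it stays where it is left. Starts between 0 and 0.03.
- spare_jar: bystander: spare steel grinding jar with lid, 68 mm across, 72 mm tall, standing; origin: centre of its underside
- tree_slice: bystander: slice of a tree trunk, 104 mm across, 29 mm thick, lying flat; origin: centre of its underside
- brush: bystander: dusting brush 150 mm long with blue handle, about 20 mm high, lying on the bench; origin: under its middle

How it is judged (in metres and radians):
On the way, in this order (a step that is already met when the one before it is completed fails the run):
1. the knob is tight and its clutch has clicked past the detent once (value of joint clutch above 0.55 rad and value of joint clamp_screw above -0.35 rad), for 0.2 s.
2. the guard is fully shut (value of joint guard above 0.243 m), for 0.2 s.
At the end, for the whole second after the job is handed in: The clutch rests one click on (between 0.55 and 0.95 rad) with the spindle tight (within 0.35 rad of its stop), the guard is within 5 mm of its end stop and at rest, and the spare jar, tree slice and brush are within 30 mm of where they began (all of step 1 and value of joint clutch below 0.95 rad and value of joint guard above 0.243 m and velocity of joint guard between -0.01 and 0.01 m/s and distance of each of spare_jar, tree_slice, brush from where it was at the start of the episode below 0.03 m); the robot touches nothing.
It fails at once if the clutch is driven on into a second click (slip beyond 1.0 rad) (value of joint clutch above 1 rad).
It fails at once if a bystander is shifted by more than 30 mm (distance of any of spare_jar, tree_slice, brush from where it was at the start of the episode above 0.03 m).
It also fails if it takes over 67 s, if anything falls off the work surface, if the arm or the gripper's body presses on something with over 40 N, if the wrist force passes 120 N, or if a joint passes its speed limit or range.

## Robot

A 6-joint arm with a two-finger parallel gripper is mounted at the origin on the work surface. World frame = base frame: x ahead of the robot, y to its left, z up, the work surface at z = 0. Lengths are in mm, angles in rad, forces in N, time in s.
With the tool pointing down it reaches from about 400 to 925 mm from the base axis. Payload 3.4 kg.
Tool frame: the origin (TCP) lies on the centre line of the jaws, within the pads' length; the fingertips stand 22 mm ahead of it and the grasp point (between the pads) lies 3 mm ahead of it (tip_reach is the distance from the TCP to the fingertips, in mm); z points along the fingers, y is the line along which they close (so a half turn about z gives the same grasp; the last joint's range is limited). The gripper opens to 85 mm and grips with 20 to 120 N. Pads are 22 mm wide; open, the fingers measure 114 mm over their backs; the gripper's body (76 mm by 85 mm) begins 54 mm behind the grasp point. The pads swing forward as they close: fully open they stand 13 mm farther back than shut.
Start: joints at [-1.345, 0.307, 1.506, -0, 1.328, -0.073], TCP at [169.241, -549.535, 253.305] pointing down, gripper open.
Joint ranges: [-3.12, 3.12], [-1.05, 2.28], [0.14, 2.33], [-1.42, 4.57], [0.1, 2.73], [-2.68, 2.68]. Speed limits (rad/s): [2.57, 2.57, 3.14, 3.14, 3.14, 3.14].

## Interface

Orientations are given as a 3x3 rotation matrix whose columns are the frame's x, y, z axes.
In Python, from workcell import goto, move_straight, movej, set_gripper, dwell, ik, snapshot, get_calibration, IKError, hand_in, read_time_s, read_joints, read_joint_velocities, read_joint_efforts, read_position, read_ee_rot, read_force, read_ft_torque, read_opening, read_finger_force, tip_reach gives the robot as it stands. Calls block until the motion is done:
- goto(position, orientation): joint-space move of the TCP to a pose.
- move_straight(position, ori=None, feed=150): straight line of the TCP; ori=None keeps the orientation; feed is the mean speed in mm/s.
- movej(angles): joint-space move.
- set_gripper(opening, grasp_force=None): finger opening in mm; grasp_force is the grip in N (None keeps the last); returns when the fingers have stopped.
- dwell(seconds).
- ik(position, orientation): joint angles nearest the present ones, or None.
- snapshot(name): name is "side" or "top" or "wrist"; returns (picture, depth): 384x512x3 uint8, red, green, blue; 384x512 float32, mm along the optical axis (not along the pixel's ray), 0 where there is no reading.
- get_calibration(name): a dict with "fx", "fy", "cx", "cy" (pixels), "eye" and "attitude" of the camera in the world. Camera axes: x right, y down, z forward; pixel columns grow to the right and rows downward; lengths in mm; the calibration is good to about 2 mm. The wrist camera is an equidistant fisheye: a pixel r from the principal point sees the ray r / f radians off the axis. A picture is of the moment at which its call begins: read the wrist's pose just before it. get_calibration takes no time and is no camera call; for the wrist camera it gives the pose at the moment of the call.
A pose or a line that the arm cannot do raises IKError and nothing moves.
- hand_in(): hands the job in; it is judged then, once.
Readings, each from a call of its own:
- read_time_s(): time.
- read_joints(): joint angles.
- read_joint_velocities(): joint speeds.
- read_joint_efforts(): joint torques, N m.
- read_position(): TCP position.
- read_ee_rot(): TCP orientation.
- read_force(): force on the tool from outside, world axes, zero at the start.
- read_ft_torque(): the same for the moment, N m.
- read_opening(): finger opening in mm.
- read_finger_force(): force on a finger pad.
Only numpy, scipy, OpenCV 4.12 (cv2) and the standard library are available. Lean on these libraries where they do the work, as an engineer would, in place of code of your own. Each camera call takes 0.05 s, during which the arm holds its last target. There are 200 camera calls.

## Working session

There is one attempt and no reset: what is moved stays moved. The work goes in short steps, each a Python script; the robot and the scene stay as the last script left them, time stands still between calls to the robot, and variables do not carry over. Pictures are saved under pics/ and viewed, at most 10 in all, crops included, and the job is handed in when it is done.

```bash
ls; mkdir -p pics
python3 - <<'E'
from workcell import *
import cv2,numpy as np
for n in("side","top"):
    p,d=snapshot(n); np.save(f"pics/{n}_d.npy",d); np.save(f"pics/{n}_p.npy",p)
    cv2.imwrite(f"pics/{n}0.png",cv2.resize(p[:,:,::-1],(800,600),interpolation=cv2.INTER_CUBIC)); print(n,get_calibration(n))
print(read_time_s())
E
```

```text
pics
side {'fx': 355.46906751524085, 'fy': 355.46906751524085, 'cx': 249.3336257997488, 'cy': 186.0358015334276, 'eye': array([286.48620564, 756.02510679, 708.30720372]), 'attitude': array([[-0.95854323, -0.15292603,  0.240434  ],
       [-0.2849359 ,  0.52191041, -0.80400314],
       [-0.00253199, -0.83918005, -0.54384781]])}
top {'fx': 430.2543879218935, 'fy': 430.2543879218935, 'cx': 250.70953852521143, 'cy': 194.98374565122674, 'eye': array([ 468.9343077 ,  -12.37596411, 1454.16566961]), 'attitude': array([[-0.01476502, -0.99903858,  0.04127855],
       [-0.99988703,  0.01486857,  0.00220273],
       [-0.00281436, -0.04124136, -0.99914525]])}
0.1
```

View pics/side0.png

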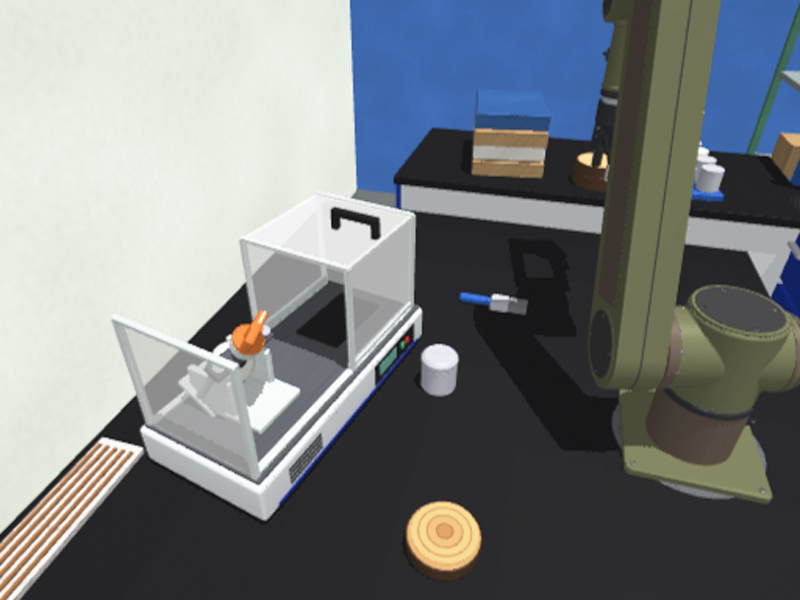

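View pics/top0.png

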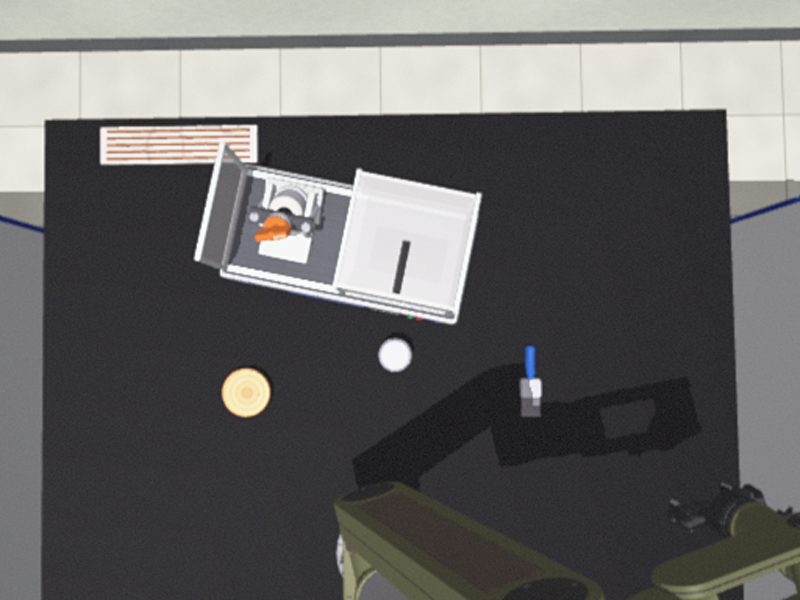

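The side view (800x600) shows the orange wing at about (257,330) and the guard handle at about (355,222). In the top view the wing is at about (272,230), the handle runs (405,242) to (398,292), and the spare jar is at (395,354). Next I'll measure all of these with depth.

```bash
cat > h.py <<'E'
import numpy as np,cv2
from workcell import *
def cloud(n,d,c=None):
    c=c or get_calibration(n); v,u=np.mgrid[:d.shape[0],:d.shape[1]]
    P=np.stack([(u-c['cx'])/c['fx']*d,(v-c['cy'])/c['fy']*d,d],-1)
    return P@np.array(c['attitude']).T+c['eye']
def orange(p):
    h=cv2.cvtColor(p,cv2.COLOR_RGB2HSV); return (h[...,0]<14)&(h[...,0]>4)&(h[...,1]>190)&(h[...,2]>120)
E
python3 - <<'E'
from h import *
np.set_printoptions(precision=1,suppress=True)
crops=[]
for n,box in(("side",(195,240,145,185)),("top",(185,160,150,155)) ):
    p=np.load(f"pics/{n}_p.npy");d=np.load(f"pics/{n}_d.npy");P=cloud(n,d)
    m=orange(p)&(d>0)&(P[...,2]>150)&(P[...,2]<300)
    Q=P[m]; print(n,"orange",len(Q),Q.mean(0),Q.min(0),Q.max(0)); np.save(f"pics/{n}_or.npy",Q)
    dk=(p.max(-1)<60)&(P[...,2]>295)&(P[...,2]<335)&(P[...,0]>400)&(P[...,0]<850)
    H=P[dk]; print("handle",len(H),H.mean(0),H.min(0),H.max(0)); 
    H=H[H[:,2]>312]; 
    if len(H)>5:
        r=cv2.minAreaRect(H[:,:2].astype(np.float32)); print(r)
    # housing: pale, z 75..95?
    W=(p.min(-1)>150)&(P[...,2]>60)&(P[...,2]<110)&(P[...,0]>400)&(P[...,0]<900)
    print("house",W.sum(),cv2.minAreaRect(P[W][:,:2].astype(np.float32)))
    hood=(P[...,2]>276)&(P[...,2]<296)&(P[...,0]>400)&(P[...,0]<900)
    print("hood",hood.sum(),cv2.minAreaRect(P[hood][:,:2].astype(np.float32)))
    ys,xs=np.where(m);cx,cy=int(xs.mean()),int(ys.mean());print(cx,cy)
    crops.append(cv2.resize(p[cy-30:cy+30,cx-30:cx+30,::-1],(400,400),interpolation=cv2.INTER_CUBIC))
cv2.imwrite("pics/kc.png",np.hstack(crops))
E
```

```text
side orange 1 [643.3 212.3 229. ] [643.3 212.3 229. ] [643.3 212.3 229. ]
handle 206 [579.1 -20.6 313.6] [536.4 -35.3 295.3] [623.5  -6.7 321.6]
((579.2998657226562, -22.748477935791016), (12.447354316711426, 87.53365325927734), 78.14054107666016)
house 4044 ((502.33416748046875, -394.44854736328125), (1493.0037841796875, 358.1138610839844), 78.67374420166016)
hood 3596 ((709.0418701171875, -1020.5068359375), (2702.32958984375, 492.0810852050781), 87.49110412597656)
165 215
top orange 22 [658.2 197.8 240.8] [643.9 177.2 225.3] [669.6 230.3 253.2]<stdin>:9: RuntimeWarning: Mean of empty slice.
  ret = um.true_divide(
Traceback (most recent call last):
ValueError: zero-size array to reduction operation minimum which has no identity
```

```bash
sed -i 's/def orange.*/def orange(p):/; s/    h=cv2.cvtColor(p.*/    q=p.astype(int); return (q[...,0]>q[...,1]*1.5+10)\&(q[...,0]>q[...,2]*2)\&(q[...,0]>110)/' h.py
python3 - <<'E'
from h import *
np.set_printoptions(precision=1,suppress=True)
crops=[]
for n in("side","top"):
    p=np.load(f"pics/{n}_p.npy");d=np.load(f"pics/{n}_d.npy");P=cloud(n,d)
    m=orange(p)&(d>0)&(P[...,2]>150)&(P[...,2]<300)&(abs(P[...,0]-650)<70)&(abs(P[...,1]-200)<70)
    Q=P[m]; print(n,"orange",len(Q),Q.mean(0),Q.min(0),Q.max(0)); np.save(f"pics/{n}_or.npy",Q)
    ys,xs=np.where(m);cx,cy=int(xs.mean()),int(ys.mean());print(cx,cy)
    if n=="top":
        for (u,v) in((258,157),(257,170),(256,183),(240,170),(280,170)): print(u,v,p[v,u],P[v,u])
        dk=(p.max(-1)<75)&(P[...,2]>250)&(P[...,2]<350)&(P[...,0]>500)&(P[...,0]<700)&(abs(P[...,1])<100)
        H=P[dk]; print("handle",len(H),H.mean(0),cv2.minAreaRect(H[:,:2].astype(np.float32)))
    crops.append(cv2.resize(p[cy-30:cy+30,cx-30:cx+30,::-1],(400,400),interpolation=cv2.INTER_CUBIC))
cv2.imwrite("pics/kc.png",np.hstack(crops))
E
```

```text
side orange 336 [656.5 214.7 226.2] [638.2 182.9 200.6] [684.9 239.7 252.3]
159 215
top orange 213 [661.8 206.2 234.8] [640.6 176.  212.7] [684.2 237.4 254.6]
174 146
258 157 [70 68 71] [616.2 -30.7 319.8]
257 170 [71 68 72] [581.5 -27.5 321.3]
256 183 [104 102 104] [547.3 -24.3 319.4]
240 170 [232 230 232] [585.9  18.4 284.2]
280 170 [230 228 229] [583.8 -90.4 288.8]
handle 68 [589.4 -28.7 322.1] ((580.4740600585938, -26.008493423461914), (7.802321434020996, 84.4848403930664), 77.23114013671875)
```

View pics/kc.png

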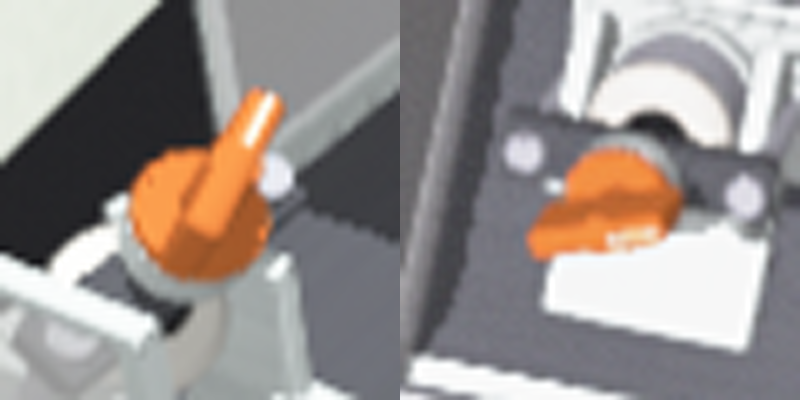

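The crops show the orange wing bar over its hub. In the side crop the bar runs from (265,100) to (195,225), and in the top crop from (530,240) to (680,195). I'll fit a bar-plus-hub model to both clouds.

```bash
cat >> h.py <<'E'
from scipy.optimize import least_squares
def axes(yaw):
    x=np.array([np.cos(yaw),np.sin(yaw),0]);y=np.array([-np.sin(yaw),np.cos(yaw),0]);z=np.array([0,0,1.])
    s,c=np.sin(np.radians(35)),np.cos(np.radians(35))
    a=-s*x+c*z; e=c*x+s*z   # a: knob axis; e,y span its plane
    return x,y,a,e
def knob_R(yaw,th):
    x,y,a,e=axes(yaw); bx=np.cos(th)*e+np.sin(th)*y
    return np.stack([bx,np.cross(a,bx),a],1)
def sdf(Q,p,yaw,th):
    L=(Q-p)@knob_R(yaw,th)
    q=abs(L-[0,0,-6])-[31,7,18]
    bar=np.linalg.norm(np.maximum(q,0),axis=1)+np.minimum(q.max(1),0)
    r=np.hypot(L[:,0],L[:,1])-24; zz=abs(L[:,2]+34)-10
    hub=np.hypot(np.maximum(r,0),np.maximum(zz,0))+np.minimum(np.maximum(r,zz),0)
    return np.minimum(bar,hub)
def fitknob(Q,yaw,p0):
    best=None
    for th in np.arange(0,np.pi,np.pi/8):
        r=least_squares(lambda v:sdf(Q,v[:3],yaw,v[3]),[*p0,th],loss='soft_l1',f_scale=1.5,x_scale=[1,1,1,.05])
        if best is None or r.cost<best.cost: best=r
    return best
E
python3 - <<'E'
from h import *
np.set_printoptions(precision=3,suppress=True)
P={n:cloud(n,np.load(f"pics/{n}_d.npy")) for n in("side","top")}
Q={n:np.load(f"pics/{n}_or.npy") for n in P}; Q["both"]=np.vstack(list(Q.values()))
for n in P:  # hood top plane edges for yaw
    T=P[n]; p=np.load(f"pics/{n}_p.npy")
    m=(T[...,2]>272)&(T[...,2]<298)&(T[...,0]>430)&(T[...,0]<760)&(T[...,1]>-200)&(T[...,1]<115)
    print(n,"hood",m.sum(),cv2.minAreaRect(T[m][:,:2].astype(np.float32)))
for yaw in np.radians([-10,-12,-14]):
  for n in Q:
    r=fitknob(Q[n],yaw,[655,205,232]); print(np.degrees(yaw).round(),n,r.x,r.cost/len(Q[n]))
E
```

```text
side hood 3022 ((628.8128051757812, -35.94877624511719), (225.40835571289062, 214.13320922851562), 77.54241180419922)
top hood 5952 ((631.7452392578125, -36.67558288574219), (222.40296936035156, 213.61387634277344), 77.35824584960938)
-10.0 side [651.02  206.519 233.962   1.899] 0.4384965463984611
-10.0 top [652.922 208.41  234.441   1.903] 0.9915597973211903
-10.0 both [652.224 207.02  234.536  -1.224] 0.7391227931613291
-12.0 side [650.967 206.674 234.009   1.925] 0.43340612570541415
-12.0 top [652.872 208.546 234.491   1.932] 0.9595817687118807
-12.0 both [652.184 207.183 234.601   1.947] 0.7184261915499998
-14.0 side [650.847 206.849 234.03   -1.2  ] 0.45390092782384484
-14.0 top [652.774 208.788 234.565   1.962] 0.941220687676333
-14.0 both [652.142 207.396 234.647   1.979] 0.719376129411402
```

The fit is consistent: grip height is 234.6 mm, the two views agree within 2 mm, and mill yaw is about -12.5°. Next I'll check reach and the turn range.

```bash
cat >> h.py <<'E'
YAW=np.radians(-12.5)
def toolR(th,k=0):
    B=knob_R(YAW,th); z=-B[:,2]; y=B[:,1]*(1 if k==0 else -1)
    return np.stack([np.cross(y,z),y,z],1)
E
python3 - <<'E'
from h import *
np.set_printoptions(precision=2,suppress=True)
g=np.array([652.2,207.2,234.6]); a=axes(YAW)[2]
for k in(0,1):
  for off in(5,150,220):
    print(k,off,ik(g+off*a,toolR(1.95,k)))
for dth in(-.5,-1,-1.5,-2,-2.5,-3): print(dth,ik(g+5*a,toolR(1.95+dth,0)),ik(g+5*a,toolR(1.95+dth,1)))
print(get_calibration("wrist"))
hm=np.array([580,-26,316]);x,y,_,_=axes(YAW)
for s in(0,1):
  for t in(0,250):
    Rt=np.stack([x,-y,[0,0,-1]],1)*([1,1,1] if s==0 else [-1,-1,1]); print(s,t,ik(hm+t*y+[0,0,5],Rt))
E
```

```text
0 5 [ 0.42  0.3   1.73 -0.58  0.68 -2.5 ]
0 150 [ 0.53  0.11  1.66 -0.5   0.96 -2.56]
0 220 [ 0.6   0.04  1.6  -0.49  1.11 -2.57]
1 5 [ 0.42  0.3   1.73 -0.58  0.68  0.64]
1 150 [ 0.53  0.11  1.66 -0.5   0.96  0.58]
1 220 [ 0.6   0.04  1.6  -0.49  1.11  0.57]
-0.5 [ 0.42  0.3   1.73 -0.58  0.68 -2.  ] [ 0.42  0.3   1.73 -0.58  0.68  1.14]
-1 [ 0.42  0.3   1.73 -0.58  0.68 -1.5 ] [ 0.42  0.3   1.73 -0.58  0.68  1.64]
-1.5 [ 0.42  0.3   1.73 -0.58  0.68 -1.  ] [ 0.42  0.3   1.73 -0.58  0.68  2.14]
-2 [ 0.42  0.3   1.73 -0.58  0.68 -0.5 ] [ 0.42  0.3   1.73 -0.58  0.68  2.64]
-2.5 [ 0.42  0.3   1.73 -0.58  0.68 -0.  ] None
-3 [ 0.42  0.3   1.73 -0.58  0.68  0.5 ] [ 0.42  0.3   1.73 -0.58  0.68 -2.64]
{'fx': 297.3186396354542, 'fy': 297.3186396354542, 'cx': 256.31994315255946, 'cy': 192.52536120681452, 'eye': array([ 245.6 , -526.12,  372.93]), 'attitude': array([[ 0.29, -0.91, -0.3 ],
       [-0.96, -0.28, -0.09],
       [-0.  ,  0.31, -0.95]])}
0 0 [-0.12  0.27  1.39 -0.    1.48  1.67]
0 250 [ 0.27  0.4   1.18 -0.    1.55  2.06]
1 0 [-0.12  0.27  1.39 -0.    1.48 -1.47]
1 250 [ 0.27  0.4   1.18 -0.    1.55 -1.08]
```

Run:
```python
from h import *
np.set_printoptions(precision=3,suppress=True)
g=np.array([652.2,207.2,234.6]); a=axes(YAW)[2]
p0=read_position(); goto([p0[0],p0[1],470],read_ee_rot()); print(read_time_s())
goto(g+180*a,toolR(1.95)); print(read_time_s(),read_joints())
c=get_calibration("wrist"); p,d=snapshot("wrist")
np.save("pics/w_d.npy",d)
cv2.imwrite("pics/w1.png",p[:,:,::-1])
# fisheye deprojection (depth along optical axis)
v,u=np.mgrid[:384,:512]; X=(u-c['cx'])/c['fx'];Y=(v-c['cy'])/c['fy'];r=np.hypot(X,Y)+1e-9
k=np.tan(np.minimum(r,1.5))/r*d; P=np.stack([X*k,Y*k,d],-1)@np.array(c['attitude']).T+c['eye']
m=orange(p)&(d>0)&(np.linalg.norm(P-g,axis=-1)<70); Q=P[m]
r=fitknob(Q,YAW,g); print(len(Q),r.x,r.cost/len(Q))
print(read_force(),read_ft_torque())
```

```text
0.975
4.0333 [ 0.559  0.078  1.639 -0.492  1.02  -2.568]
1424 [651.631 206.132 235.662   1.929] 0.33838746670710135
[-0.258  0.164  0.564] [ 0.092  0.308 -0.   ]
```

View pics/w1.png

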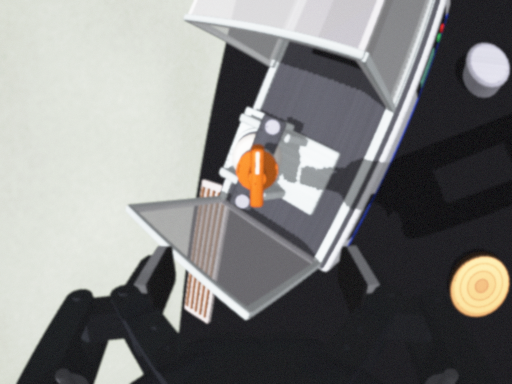

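The wrist image (512x384) shows the wing bar at (257,150–205), centred between the jaws at x≈150 and 355. The close fit is within 1.5 mm and 0.02 rad of the first, so I'll grasp the knob.

Run:
```python
from h import *
np.set_printoptions(precision=3,suppress=True)
g=np.array([651.8,206.5,235.2]); a=axes(YAW)[2]
set_gripper(50,40); goto(g+60*a,toolR(1.937)); 
f0=read_force();t0=read_ft_torque(); print(f0,t0)
move_straight(g+5*a,feed=80); print(read_time_s(),read_force()-f0)
set_gripper(0,40); print(read_opening(),read_finger_force(),read_force()-f0,(read_ft_torque()-t0),read_ft_torque()@a)
np.save("pics/t0.npy",np.r_[f0,t0])
j=np.array(read_joints()); t=read_time_s()
for i in range(2):
    j[5]+=.1; movej(j); print(read_time_s()-t,read_joints()[5],read_ft_torque()@a,read_force()-f0,read_joint_efforts()[5])
```

```text
[-0.495 -0.143  0.287] [0.029 0.275 0.027]
5.9167 [ 1.429  0.04  -0.115]
13.16321942290985 41.289913058280945 [-2.603  0.479  2.554] [ 0.043  0.103 -0.116] -0.06700537395115486
0.25 -2.39302096150293 0.09710855956094715 [-0.648  0.438 -0.379] 0.3261944744735956
0.5 -2.2945207655945055 0.07352896403372865 [0.461 1.31  0.683] 0.3145439364016056
```

```bash
cat > turn.py <<'E'
from h import *
a=axes(YAW)[2]; j=np.array(read_joints()); q0=j[5]; base=None; on=None; pk=0; log=[]
while j[5]<2.6:
    j[5]+=.03 if on is not None else .05
    movej(j); T=np.mean([read_ft_torque()@a for _ in range(3)]); E=read_joint_efforts()[5]
    log.append((j[5],T,E)); print("%.2f T %.3f E %.3f f %.1f t %.2f"%(j[5],T,E,np.linalg.norm(read_force()),read_time_s()))
    Es=[l[2] for l in log]
    if len(log)<5: continue
    b=np.median(Es[:max(5,len(Es)-8)])
    if on is None and E>b+.1: on=j[5]
    if on is not None:
        pk=max(pk,E)
        if E<b-.1: print("CLICK",on,b,pk); break
        if j[5]-on>.42: print("LIMIT",on,b,pk); break
E
python3 turn.py
```

```text
-2.24 T 0.163 E 0.237 f 0.9 t 7.08
-2.19 T 0.189 E 0.244 f 1.0 t 7.33
-2.14 T 0.162 E 0.246 f 1.5 t 7.58
-2.09 T 0.153 E 0.246 f 1.0 t 7.83
-2.04 T 0.213 E 0.247 f 0.8 t 8.07
-1.99 T 0.212 E 0.247 f 1.5 t 8.32
-1.94 T 0.157 E 0.247 f 0.4 t 8.57
-1.89 T 0.171 E 0.247 f 0.8 t 8.82
-1.84 T 0.146 E 0.247 f 0.5 t 9.07
-1.79 T 0.157 E 0.247 f 1.5 t 9.32
-1.74 T 0.151 E 0.247 f 1.1 t 9.57
-1.69 T 0.151 E 0.247 f 1.1 t 9.82
-1.64 T 0.132 E 0.247 f 1.6 t 10.07
-1.59 T 0.147 E 0.247 f 1.5 t 10.32
-1.54 T 0.168 E 0.247 f 0.7 t 10.57
-1.49 T 0.140 E 0.246 f 1.2 t 10.82
-1.44 T 0.153 E 0.246 f 0.6 t 11.07
-1.39 T 0.145 E 0.246 f 1.7 t 11.32
-1.34 T 0.173 E 0.246 f 1.8 t 11.57
-1.29 T 0.161 E 0.246 f 2.2 t 11.82
-1.24 T 0.151 E 0.246 f 1.8 t 12.07
-1.19 T 0.177 E 0.246 f 2.2 t 12.32
-1.14 T 0.151 E 0.246 f 2.4 t 12.57
-1.09 T 0.158 E 0.246 f 2.3 t 12.82
-1.04 T 0.150 E 0.245 f 2.2 t 13.07
-0.99 T 0.171 E 0.245 f 2.3 t 13.32
-0.94 T 0.148 E 0.245 f 2.6 t 13.57
-0.89 T 0.162 E 0.245 f 2.5 t 13.82
-0.84 T 0.186 E 0.245 f 2.4 t 14.07
-0.79 T 0.173 E 0.245 f 1.3 t 14.32
-0.74 T 0.140 E 0.245 f 1.7 t 14.57
-0.69 T 0.147 E 0.244 f 1.5 t 14.82
-0.64 T 0.120 E 0.244 f 2.1 t 15.07
-0.59 T 0.128 E 0.244 f 2.4 t 15.32
-0.54 T 0.180 E 0.244 f 1.8 t 15.57
-0.49 T 0.118 E 0.244 f 2.7 t 15.82
-0.44 T 0.220 E 0.354 f 2.2 t 16.07
-0.41 T 0.344 E 0.377 f 2.3 t 16.32
-0.38 T 0.403 E 0.431 f 3.7 t 16.57
-0.35 T 0.361 E 0.043 f 13.9 t 16.82
CLICK -0.44452076559450504 0.24613901507109404 0.4305106680840254
```

Run:
```python
from h import *
np.set_printoptions(precision=3,suppress=True)
a=axes(YAW)[2]
print(read_joints(),read_joint_efforts()[5],read_ft_torque()@a,read_force(),read_opening(),read_finger_force(),read_position())
c=get_calibration("wrist"); p,d=snapshot("wrist"); cv2.imwrite("pics/w2.png",p[:,:,::-1])
print(read_joint_efforts()[5],read_ft_torque()@a,read_force(),read_time_s())
```

```text
[ 0.424  0.3    1.731 -0.578  0.682 -0.355] 0.04284662660211325 0.361314480212807 [-5.706 -5.218 11.557] 12.9800746447348 56.49799883365631 [648.933 207.192 241.497]
0.03629290033131838 0.15604222059213485 [-2.437 -7.045  8.62 ] 16.875
```

View pics/w2.png

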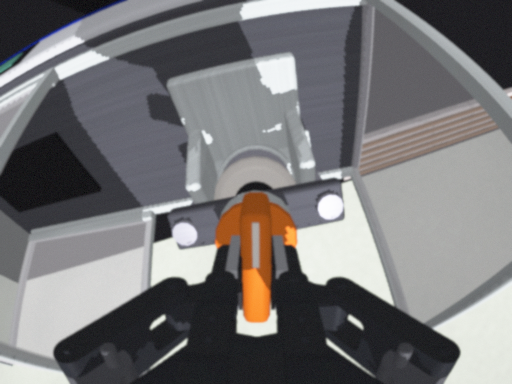

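The wing is still held between the pads, with the bar at (257,195–320). I'll let the transient settle and read the torque again.

Run:
```python
from h import *
np.set_printoptions(precision=3,suppress=True)
a=axes(YAW)[2]
for i in range(4):
    dwell(.15); print(read_joint_efforts()[5],read_ft_torque()@a,read_force(),read_opening(),read_finger_force(),read_position())
```

```text
0.11027922620996833 0.0734463831896381 [-7.906 -4.176 10.687] 13.089616650600602 55.043402910232544 [649.25  206.908 242.454]
0.10955933947116137 0.05794548754009361 [-7.984 -5.284 11.414] 12.701377036262857 55.041237473487854 [649.245 206.94  242.417]
0.10944447247311473 0.15161635949259403 [-7.233 -4.316 10.869] 13.10485809425354 55.04080295562744 [649.252 206.924 242.474]
0.10941737098619342 0.10150720949964272 [-8.27  -3.391 10.966] 13.19288782252881 55.04041850566864 [649.241 206.907 242.428]
```

```bash
cat > look.py <<'E'
from h import *
np.set_printoptions(precision=3,suppress=True)
g=np.array([651.8,206.5,235.2])
c=get_calibration("wrist"); p,d=snapshot("wrist")
v,u=np.mgrid[:384,:512]; X=(u-c['cx'])/c['fx'];Y=(v-c['cy'])/c['fy'];r=np.hypot(X,Y)+1e-9
k=np.tan(np.minimum(r,1.5))/r*d; P=np.stack([X*k,Y*k,d],-1)@np.array(c['attitude']).T+c['eye']
m=orange(p)&(d>0)&(np.linalg.norm(P-g,axis=-1)<70); Q=P[m]
r=fitknob(Q,YAW,g); B=knob_R(YAW,0); R=read_ee_rot(); ty=B.T@R[:,1]
print(len(Q),r.x,r.cost/len(Q),"knob th mod pi",r.x[3]%np.pi,"tool th",(np.arctan2(ty[1],ty[0])-np.pi/2)%np.pi,"tool tilt",R[:,2]@B[:,2])
print("tcp in knob frame",(read_position()-g)@B)
E
python3 look.py
```

```text
4602 [651.85  205.712 236.07   -0.21 ] 0.26244976396136377 knob th mod pi 2.931123185402849 tool th 2.942216408484981 tool tilt -0.9999930903558405
tcp in knob frame [ 2.028 -0.16   7.409]
```

Run:
```python
from h import *
out=[]
for n,(v,u) in(("side",(210,165)),("top",(140,180))):
    p,d=snapshot(n); out.append(cv2.resize(p[v-75:v+75,u-50:u+50,::-1],(400,600),interpolation=cv2.INTER_CUBIC))
cv2.imwrite("pics/st2.png",np.hstack(out))
```

```text
(no output)
```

View pics/st2.png

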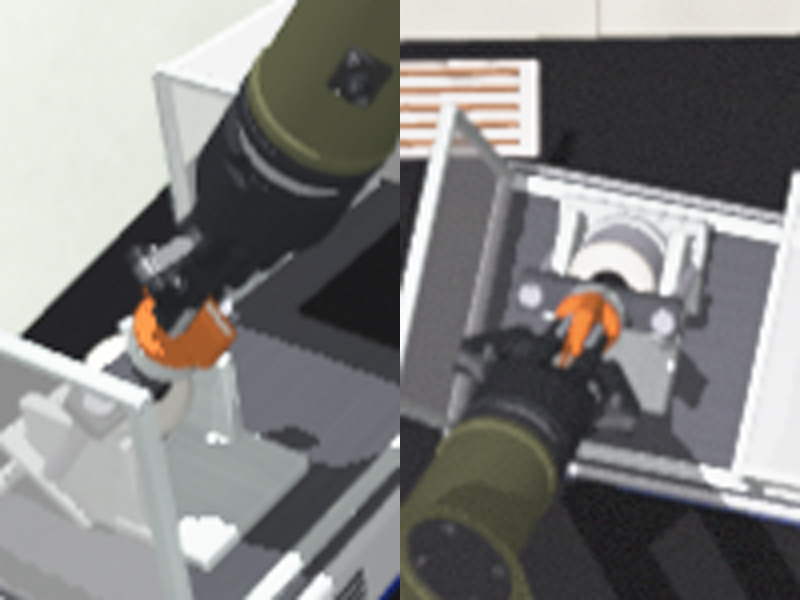

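The knob follows the tool with no grip slip, but the torque dropped early and there is an axial push. In the crop the gripper appears clear of the window. The release behaviour should show whether it clicked: if not, the knob springs back to about -0.05 rad.

```bash
python3 - <<'E'
from h import *
set_gripper(50,40); dwell(.2); print(read_force(),read_position(),read_time_s())
E
python3 look.py
```

```text
[-0.13477691  0.42343142 -1.61186718] [648.67922601 207.28623735 239.58967792] 18.2667
5109 [652.092 206.364 236.104   0.055] 0.2024061774977014 knob th mod pi 0.05484102452037621 tool th 2.9427400841329976 tool tilt -0.9999999289878803
tcp in knob frame [-0.03   0.12   5.507]
```

The knob sprang back 0.265 rad to th=0.055, so it hadn't clicked. That puts the seat and stop angle at 0.055. I'll regrip there and turn to about 0.6 rad past the stop, which is past the 0.35 detent and well short of 1.0, watching the torque.

```bash
cat > turn2.py <<'E'
from h import *
a=axes(YAW)[2]; g=np.array([651.9,206.4,235.5])
goto(g+5*a,toolR(.055+np.pi,0) if abs(ik(g+5*a,toolR(.055+np.pi,0))[5]+.61)<.3 else toolR(.055,0))
set_gripper(0,60); j=np.array(read_joints()); q0=j[5]; print(q0,read_opening(),read_force())
while j[5]-q0<.62:
    j[5]+=.04; movej(j); dwell(.05); T=np.mean([read_ft_torque()@a for _ in range(3)])
    print("%.2f T %.3f E %.3f f %.1f t %.2f"%(j[5]-q0,T,read_joint_efforts()[5],read_force()@a,read_time_s()))
E
python3 turn2.py && python3 look.py
```

```text
-0.6087448937368634 12.931006545309257 [-0.59853666 -0.60546049  0.58336221]
0.04 T 0.080 E 0.099 f 1.0 t 19.38
0.08 T 0.147 E 0.183 f 1.2 t 19.68
0.12 T 0.223 E 0.198 f 0.4 t 19.98
0.16 T 0.262 E 0.295 f 0.2 t 20.28
0.20 T 0.351 E 0.373 f 2.0 t 20.58
0.24 T 0.264 E 0.760 f 9.1 t 20.88
0.28 T 0.191 E 0.256 f 26.2 t 21.18
0.32 T 0.363 E 0.364 f 21.6 t 21.48
0.36 T 0.200 E 0.236 f 21.4 t 21.78
0.40 T 0.023 E 0.039 f 21.2 t 22.08
0.44 T -0.173 E -0.084 f 20.5 t 22.38
0.48 T -0.049 E 0.021 f 21.2 t 22.68
0.52 T 0.082 E 0.128 f 21.4 t 22.98
0.56 T 0.135 E 0.179 f 21.0 t 23.28
0.60 T 0.205 E 0.174 f 21.4 t 23.58
0.64 T 0.185 E 0.175 f 21.8 t 23.88
4550 [651.675 205.636 236.012  -0.596] 0.3082388360434175 knob th mod pi 2.545818104459958 tool th 2.5563895260110696 tool tilt -0.9999972310066818
tcp in knob frame [ 1.266 -0.449  8.189]
```

The click shows as a torque reversal at about 0.42 rad. After it the torque is flat at 0.18, so the spindle is being taken up again. I'll release, back out and verify.

```bash
python3 - <<'E'
from h import *
set_gripper(60); a=axes(YAW)[2]; move_straight(np.array(read_position())+140*a,feed=200); print(read_time_s(),read_force())
E
python3 look.py
python3 - <<'E'
from h import *
np.set_printoptions(precision=2,suppress=True)
p,d=snapshot("side");P=cloud("side",d)
dk=(p.max(-1)<60)&(P[...,2]>312)&(P[...,2]<335)&(P[...,0]>400)&(P[...,0]<750)&(abs(P[...,1])<90)
print(cv2.minAreaRect(P[dk][:,:2].astype(np.float32)))
x,y,_,_=axes(YAW); R=np.stack([x,-y,[0,0,-1]],1)
for s in(1,-1):
    Rs=R*[s,s,1]
    for q in([580,-24,440],[580,-24,319]): print(s,ik(q,Rs),ik(np.array(q)+250*y,Rs))
E
```

```text
25.3 [-0.46607196  0.20654286 -0.54544653]
1283 [652.275 206.125 236.262   2.651] 0.3319594461864071 knob th mod pi 2.650858965751955 tool th 2.5565834021913565 tool tilt -0.9999978783797864
tcp in knob frame [ -0.905  -0.422 143.708]
((542.6614990234375, -15.519705772399902), (7.647976875305176, 11.221548080444336), 16.86566734313965)
1 [-0.11  0.23  1.16 -0.    1.75  1.67] [ 0.27  0.38  0.94 -0.    1.82  2.06]
1 [-0.11  0.27  1.39 -0.    1.48  1.67] [ 0.27  0.41  1.18 -0.    1.55  2.06]
-1 [-0.11  0.23  1.16 -0.    1.75 -1.47] [ 0.27  0.38  0.94 -0.    1.82 -1.08]
-1 [-0.11  0.27  1.39 -0.    1.48 -1.47] [ 0.27  0.41  1.18 -0.    1.55 -1.08]
```

The released knob rests at th=-0.49, so with slip at the 0.7 seat the spindle is at about -0.155, which is in tolerance. Next is the guard handle, at about (580,-25,316) in both earlier views with its top at 321.

Run:
```python
from h import *
np.set_printoptions(precision=2,suppress=True)
x,y,_,_=axes(YAW); R=np.stack([x,-y,[0,0,-1]],1)*[-1,-1,1]; h=np.array([580,-25,316.])
p=read_position(); move_straight([p[0],p[1],480],feed=250)
goto(h+[0,0,130],R); print(read_time_s())
f0=read_force(); set_gripper(50,30); move_straight(h+[0,0,5],feed=120); print(read_force()-f0,read_position())
set_gripper(0,30); print(read_opening(),read_finger_force(),read_force()-f0,read_time_s())
c=get_calibration("wrist"); q,d=snapshot("wrist"); cv2.imwrite("pics/w3.png",q[:,:,::-1])
```

```text
27.2333
[ 0.77  0.61 -1.08] [580.53 -25.06 321.92]
13.540912838692217 31.219292879104614 [-0.09 -0.52  4.64] 29.1
```

View pics/w3.png

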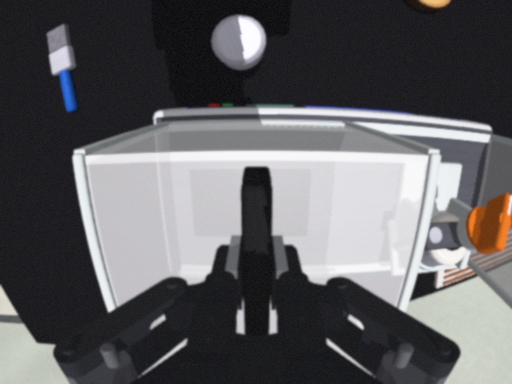

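The handle is gripped: the black bar at (257,165–330) lies between the pads, with opening 13.5 mm. Now I'll slide the guard shut.

Run:
```python
from h import *
np.set_printoptions(precision=2,suppress=True)
x,y,_,_=axes(YAW); p=np.array(read_position()); p[2]=read_position()[2]; f0=read_force(); s=0
def step(s,feed):
    move_straight(p+s*y,feed=feed); f=read_force()-f0
    print(s,"fy %.1f fx %.1f fz %.1f moved %.1f t %.1f"%(f@y,f@x,f[2],(read_position()-p)@y,read_time_s())); return f@y
for s in(40,100,160,205): 
    f=step(s,100)
    if f<-20: break
while f>-18 and s<262:
    s+=4; f=step(s,40)
```

```text
40 fy 3.8 fx -0.3 fz -1.2 moved 41.4 t 29.7
100 fy 3.3 fx -0.2 fz -1.1 moved 101.0 t 30.4
160 fy 4.1 fx -1.4 fz -0.1 moved 161.2 t 31.2
205 fy 3.7 fx -2.7 fz 0.0 moved 206.0 t 31.8
209 fy 0.7 fx -3.7 fz 0.1 moved 208.6 t 32.0
213 fy -1.1 fx -3.7 fz 0.0 moved 212.7 t 32.3
217 fy 0.3 fx -3.7 fz 1.1 moved 217.0 t 32.5
221 fy 1.5 fx -4.0 fz 0.6 moved 221.1 t 32.8
225 fy -0.3 fx -3.6 fz 0.5 moved 225.2 t 33.0
229 fy 0.6 fx -3.9 fz 0.0 moved 229.2 t 33.3
233 fy 0.2 fx -4.3 fz 1.2 moved 233.3 t 33.5
237 fy 1.1 fx -3.4 fz 1.1 moved 237.3 t 33.8
241 fy -7.8 fx -4.1 fz 2.7 moved 238.0 t 34.0
245 fy -18.0 fx -4.8 fz 5.2 moved 238.1 t 34.3
249 fy -25.7 fx -5.0 fz 6.0 moved 238.2 t 34.5
```

The guard met a hard stop at 238 mm, which implies a 10 mm start and is in range. I'll unload, release, retreat and verify.

Run:
```python
from h import *
np.set_printoptions(precision=2,suppress=True)
x,y,_,_=axes(YAW); p=np.array(read_position())
move_straight(p+1.5*y,feed=40); set_gripper(40); print(read_force())
p=np.array(read_position()); move_straight([p[0],p[1],470],feed=250); q=np.array(read_joints()); q[0]-=.75; movej(q); dwell(.3)
print(read_time_s(),read_force())
o=[]
for n in("side","top"):
    im,d=snapshot(n);P=cloud(n,d); o.append(cv2.resize(im[:,:,::-1],(400,300),interpolation=cv2.INTER_AREA))
    dk=(im.max(-1)<75)&(P[...,2]>305)&(P[...,2]<335)&(P[...,0]>540)&(P[...,0]<740)&(P[...,1]>150)&(P[...,1]<280)
    H=P[dk]; print(n,len(H),cv2.minAreaRect(H[:,:2].astype(np.float32)))
cv2.imwrite("pics/end.png",np.hstack(o))
```

```text
[ 0.52 -0.43 -0.03]
38.125 [-0.11 -1.04 -0.17]
side 282 ((630.5814208984375, 209.64854431152344), (13.80158805847168, 88.83543395996094), 77.667236328125)
top 102 ((631.7275390625, 205.91131591796875), (10.327753067016602, 84.84352111816406), 77.79515075683594)
```

View pics/end.png

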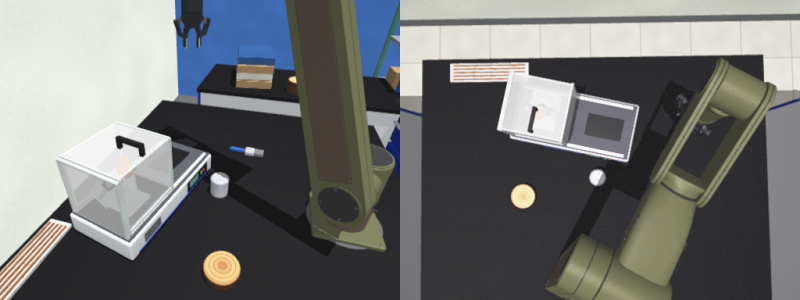

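The guard (side view around (115,180)) is shut against the window, and the handle moved 238 mm in both views. The jar, slice and brush look unmoved and the arm is clear.

```bash
python3 -c "
from workcell import *
print(hand_in(),read_time_s())"
```

```text
the job is handed in; nothing more can be done
the job is handed in; nothing more can be done
```

I handed the job in at about 38 s, with no verdict shown: the clutch clicked once with the spindle an estimated 0.16 rad short of its stop, the guard is shut on its end stop, and the arm is clear with the spare jar, tree slice and brush looking unmoved.

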